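# Release the ratchet stop on the sample-tin rack and push it fully back

### The arm

A 7-joint arm with a two-finger parallel gripper is mounted at the origin on the work surface. World frame = base frame: x ahead of the robot, y to its left, z up, the work surface at z = 0. Lengths are in mm, angles in rad, forces in N, time in s.
With the tool pointing down it reaches from about 400 to 900 mm from the base axis. Payload 5.6 kg.
Tool frame: the origin (TCP) lies midway between the tips of the shut fingers; the grasp point (between the pads) lies 19 mm behind it; z points along the fingers, y is the line along which they close (so a half turn about z gives the same grasp; the last joint's range is limited). The gripper opens to 92 mm and grips with 3 to 60 N. Pads are 20 mm wide; open, the fingers measure 128 mm over their backs; the gripper's body (75 mm by 189 mm) begins 69 mm behind the grasp point.
Start: joints at [1.298, 0.468, -0.012, 1.603, 0.006, 1.071, -0.056], TCP at [148.016, -632.93, 214.592] pointing down, gripper open.
Joint ranges: [-2.53, 2.53], [-0.31, 2.02], [-1.57, 1.55], [0.28, 2.44], [-1.29, 4.43], [0.15, 1.84], [-2.92, 2.92]. Speed limits (rad/s): [2.57, 2.57, 3.14, 3.14, 3.14, 3.14, 3.14].

### API

Orientations are given as a rotation vector (axis times angle).
In Python, from cell import robot, grip, kin, viewer gives the robot as it stands. Calls block until the motion is done:
- robot.movep(position, orientation): joint-space move of the TCP to a pose.
- robot.servo_line(position, feed=150, rotation=None): straight line of the TCP; rotation=None keeps the orientation; feed is the mean speed in mm/s.
- robot.goto_joints(angles): joint-space move.
- grip(opening, newtons=None): opening from 0.0 (shut) to 1.0 (fully open); newtons is the grip in N (None keeps the last); returns when the fingers have stopped.
- robot.hold(seconds).
- kin.ik(position, orientation): joint angles nearest the present ones, or None.
- robot.observe(): the state.
- viewer.read_camera(name): name is "scene" or "top" or "wrist"; returns the picture (384x512x3 uint8, red, green, blue); there is no depth.
- viewer.camera_info(name): a dict with "camera_matrix" (3x3 intrinsics, pixels), "R" (3x3) and "t" (3): a world point X has camera coordinates R X + t. Camera axes: x right, y down, z forward; pixel columns grow to the right and rows downward; lengths in mm; the calibration is good to about 2 mm. A picture is of the moment at which its call begins: read the wrist's pose just before it. camera_info takes no time and is no camera call; for the wrist camera it gives the pose at the moment of the call.
A pose or a line that the arm cannot do raises robot.IKError and nothing moves.
- robot.job_done(): hands the job in; it is judged then, once.
Trained networks look in the newest picture that a camera, given by its name, has taken for a name from the list of things; names that differ only in an ending like _2 or _b are one class to them, and where a whole thing is asked for, a point or a joint stands for the part that bears it (a point fixed in the world has none). Each returns a list of dicts, best first, with "confidence" (0 to 1); they miss things now and then, are a little off and sometimes report something else, mostly with a low value. They report only what shows in the picture. A call takes as long as a camera call.
- viewer.silhouettes(name, camera): "mask" (384x512 bool, what is visible of it).
- viewer.pinpoint(name, camera): "at" ([x, y, z] in mm, in the coordinates of the camera as it stood for that picture, good to about 4 mm: a listed point, or the origin of a listed thing).
The state is a dict: "t": time; "joints": joint angles; "joint_velocities": joint speeds; "joint_torque": joint torques, N m; "tcp_pos": TCP position; "tcp_rot": TCP orientation; "contact_force": force on the tool from outside, world axes, zero at the start; "wrist_torque": the same for the moment, N m; "grip_width": opening from 0.0 (shut) to 1.0 (fully open); "grip_force": force on a finger pad.
Only numpy, scipy, OpenCV 4.12 (cv2) and the standard library are available. Lean on these libraries where they do the work, as an engineer would, in place of code of your own. Each camera call takes 0.05 s, during which the arm holds its last target. There are 200 camera calls.

### The job

Make room on the coffee sample rack for more tins: press down the red ratchet release on the sliding stop and, keeping it pressed, push the stop along its bar away from the tins until it is fully home at the far end. Then let go and move clear. Just press and push with the fingertips: leave the three tins standing where they are, lift nothing and disturb nothing else on the bench.

Things in the scene. Friction and masses are not known exactly. Their poses are not given: they have to be found in the camera images.
- rack: tin rack bolted to the bench, place and yaw vary: wooden board, top 12 mm above the bench, origin at bench level, board from x -100 to +100 and y -195 to +265 mm of it. Toothed steel bar along the rack's y at x +60, up to 36 mm high; aluminium end wall 82 mm high at y -175; tins in a row next to it, at x -35. The sliding stop opens towards the rack's +y.
- jaw (a joint): travel in m of the sliding stop (aluminium bookend plate 96 mm high with a blue and grey carriage on the bar) along the rack's +y: 0 = nearest the tins, 0.13 = fully home at the far end. Starts at 0.004 to 0.05. Drags with about 4 N while the release is pressed; else the ratchet blocks it towards +y after at most 12 mm of slack. Nothing pulls it back.
- release (a joint): angle in rad of the red release, a spring rocker on the carriage: 0.03 to 0.14 = at rest, pawl on the teeth, 0.32 = pressed to its stop. The pawl is clear of the teeth from about 0.15; press to 0.2 or more and keep it so while pushing. Needs about 2 N to start, 6 N at the stop; springs back when let go.
- pad_top (a point): centre of the top of the red release pad, 42 mm (rack x) by 40 mm (rack y), facing up, about 67 to 72 mm above the bench at rest. It lies right on the tin side (-y) of the blue push block and moves along with the stop; its hinge is 45 mm to +y and 11 mm lower, so its outer (-y) end goes down most when pressed.
- push_face (a point): centre of the blue push block's upright face, looking to the rack's -y (same axes as the rack), 51 mm wide, 22 mm high, centre 89 mm above the bench, block top 100. The red pad is below in front of it: 14 mm before the face its top rests 18 to 22 mm lower than this point; press it there to 26 or 27 mm below this point (stop at about 29). Shut fingers on the pad then push this face to +y.
- tin_a: round sample tin, 52 mm across, 68 mm high, paper label; origin at the centre of its underside. Stands on the rack; to be left alone.
- tin_b: the same kind of tin, orange label; to be left alone
- tin_c: the same kind of tin, green label; to be left alone
- mug: white mug, 80 mm across, 85 mm high, standing on the bench, origin under its centre; to be left alone
- jar: amber glass jar with black cap, 70 mm across, 110 mm high, on the bench, origin under its centre; to be left alone
- bowl: steel bowl, 110 mm across, 45 mm high, on the bench, origin under its centre; to be left alone
- pen: black and brass pen 120 mm long, 11 mm thick, lying on the bench beyond the rack; to be left alone

How it is judged:
By the outcome, as a careful person would: the job done as asked, in the order asked, and still so for the second after the job is handed in, with the robot touching nothing.
It also fails if it takes over 34 s, if anything falls off the work surface, if the arm or the gripper's body presses on something with over 40 N, if the wrist force passes 120 N, or if a joint passes its speed limit or range.

## Working session

There is one attempt and no reset: what is moved stays moved. The work goes in short steps, each a Python script; the robot and the scene stay as the last script left them, time stands still between calls to the robot, and variables do not carry over. Pictures are saved under pics/ and viewed, at most 10 in all, crops included, and the job is handed in when it is done.

```bash
mkdir -p pics; ls
cat > h.py <<'E'
import numpy as np, cv2
from scipy.spatial.transform import Rotation as Rn
from cell import robot, grip, kin, viewer
def find(n,c):
    i=viewer.camera_info(c); R=np.array(i["R"]);t=np.array(i["t"])
    return [(round(d["confidence"],2),(R.T@(np.array(d["at"])-t)).round(1)) for d in viewer.pinpoint(n,c)[:4]]
def pix(X,c):
    i=viewer.camera_info(c); p=np.array(i["camera_matrix"])@(np.array(i["R"])@X+np.array(i["t"])); return p[:2]/p[2]
E
python3 - <<'E'
from h import *
ims=[]
for c in ("scene","top"):
    im=viewer.read_camera(c); ims.append(im)
    cv2.imwrite(f"pics/{c}.png",im[...,::-1])
    for n in ("rack","push_face","pad_top","tin_a","mug","jar","bowl","pen"): print(c,n,find(n,c))
o=robot.observe();print(o["t"],o["tcp_rot"])
E
```

```text
pics
scene rack [(0.8, array([ 5.702e+02, -8.220e+01, -3.000e-01]))]
scene push_face [(0.76, array([639.2, -24.9,  85. ]))]
scene pad_top [(0.62, array([640.5, -46.1,  68.6]))]
scene tin_a [(0.81, array([ 504.1, -211.1,    9.9])), (0.8, array([ 515. , -156.1,    7.7])), (0.5, array([ 526.9, -100.7,   14.5]))]
scene mug [(0.91, array([321.2, 394.3,   2.4]))]
scene jar [(0.78, array([ 3.451e+02, -4.484e+02,  1.000e-01]))]
scene bowl [(0.8, array([ 6.511e+02,  4.054e+02, -6.000e-01]))]
scene pen [(0.7, array([776.6, -82.2,  -4.6]))]
top rack [(0.91, array([563.6, -81.7,  -0.6])), (0.63, array([320.7, 395.3,  -2.2]))]
top push_face [(0.98, array([638.6, -26. ,  86.4]))]
top pad_top [(0.46, array([631.9, -43.7,  69.2]))]
top tin_a [(0.79, array([ 527.5, -102.9,   10.9])), (0.54, array([ 509.4, -210.5,   13.9])), (0.28, array([639.9, -27.6,  88.5]))]
top mug [(0.68, array([320.4, 393.7,  -2.4]))]
top jar [(0.87, array([ 344.4, -449.6,    2.4]))]
top bowl [(0.74, array([644.7, 406. ,  -1.7])), (0.72, array([776.8, -85.1,  -2. ]))]
top pen [(0.63, array([778. , -84.2,  -3.1])), (0.54, array([630.8, -47.9,  68. ]))]
0.9 [ 3.12081833e+00  3.60078850e-01 -5.82935666e-05]
```

Run:
```python
from h import *
a=cv2.imread("pics/scene.png");b=cv2.imread("pics/top.png")
yaw=np.arctan2(-21,108); 
for im,c in((a,"scene"),(b,"top")):
    R=Rn.from_euler('z',yaw).as_matrix(); o=np.array([567,-82,0])
    for x,y in((-100,-195),(100,-195),(100,265),(-100,265)):
        p=pix(o+R@[x,y,12],c); cv2.circle(im,tuple(int(v) for v in p),2,(255,0,255),-1)
    p=pix(np.array([639,-25.5,89]),c); cv2.circle(im,tuple(int(v) for v in p),2,(0,255,255),-1)
cv2.imwrite("pics/ov_top.png",cv2.resize(b,(800,600)));cv2.imwrite("pics/ov_sc.png",cv2.resize(a,(800,600)))
```

```text
(no output)
```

View pics/ov_top.png

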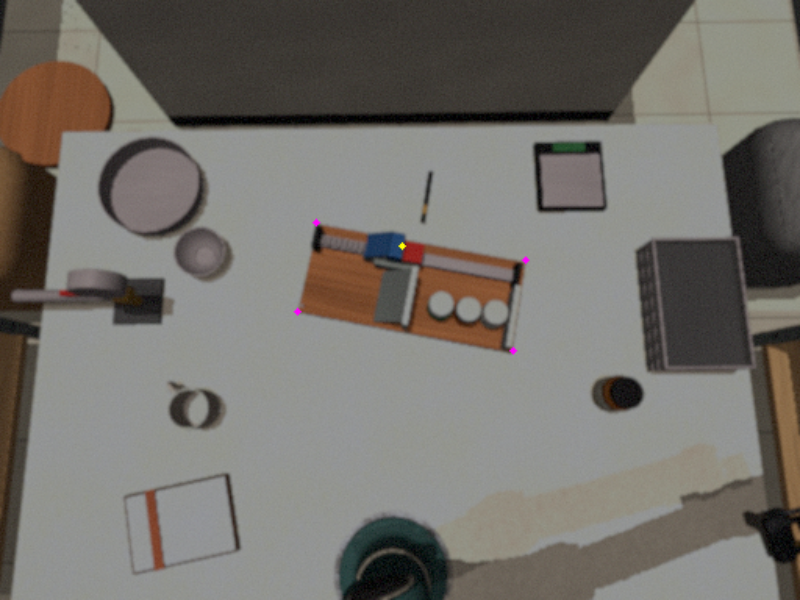

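View pics/ov_sc.png

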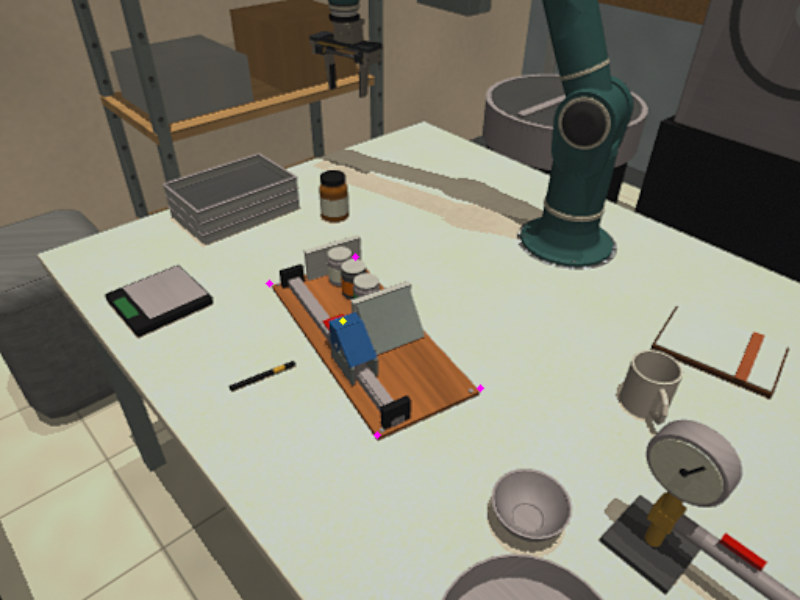

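```bash
cat >> h.py <<'E'
yaw=np.arctan2(-21,108); C,S=np.cos(yaw),np.sin(yaw)
rx=np.array([C,S,0]); ry=np.array([-S,C,0]); dn=np.array([0,0,-1.])
def rot(s): 
    y=s*rx; return Rn.from_matrix(np.c_[np.cross(y,dn),y,dn]).as_rotvec()
def st():
    o=robot.observe(); print(round(o["t"],2),np.round(o["tcp_pos"],1),"F",np.round(o["contact_force"],1)); return o
E
python3 - <<'E'
from h import *
p=np.array([639,-26,0])-60*ry; p[2]=190
q0=np.array(robot.observe()["joints"]); best=None
for s in(1,-1):
    q=kin.ik(p,rot(s)); print(s,None if q is None else np.round(q,2))
    if q is not None:
        d=np.abs(np.array(q)-q0).max()
        if best is None or d<best[0]: best=(d,s)
s=best[1]; print(s)
robot.movep(p,rot(s)); st(); grip(0.0); st()
im=viewer.read_camera("wrist"); cv2.imwrite("pics/w1.png",im[...,::-1])
for n in("push_face","pad_top","rack"): print(n,find(n,"wrist"))
E
```

```text
1 [ 0.54  0.56 -0.65  1.64  0.37  1.07 -0.4 ]
-1 [ 0.88  0.91 -1.33  1.62  0.9   1.35  2.37]
1
3.48 [627.4 -86.5 189.9] F [-0.  -0.4  0. ]
4.83 [627.6 -84.9 190. ] F [ 0.3 -0.  -0.4]
push_face [(0.6, array([637.1, -26.8,  88.2]))]
pad_top [(0.69, array([631.5, -49.8,  66.3]))]
rack [(0.8, array([566.5, -79.2,  -1.2]))]
```

View pics/w1.png

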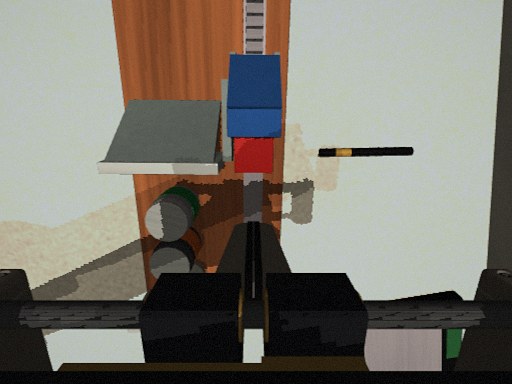

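The wrist picture shows the red pad at (254,155) just below the blue block's face at (254,122). The bar is vertical in the image, so the yaw is right and the shut fingers are lined up with the pad.

Run:
```python
from h import *
f=np.array([638,-26.3,0]); u=f-22*ry
robot.servo_line(u+[0,0,100],120); st()
for z in(75,70,67,64.5,62.5): robot.servo_line(u+[0,0,z],60 if z>72 else 25); st()
```

```text
5.99 [634.4 -48.2 100.7] F [ 0.5 -0.8 -0.5]
6.56 [633.7 -47.8  74.7] F [ 0.1 -0.4 -0.4]
6.91 [633.7 -47.9  69.9] F [ 0.3  0.2 -0.1]
7.17 [634.3 -48.   67.5] F [ 0.1 -0.6  4.5]
7.42 [634.2 -48.2  64.9] F [ 0.3 -1.4  4.4]
7.67 [634.2 -48.3  63. ] F [-0.5 -1.5  5.3]
```

Run:
```python
from h import *
f=np.array([638,-26.3,0])
robot.servo_line(f-22*ry+[0,0,61.5],25); st()
for d in range(-18,20,4):
    robot.servo_line(f+d*ry+[0,0,61.5],30); o=st(); F=np.array(o["contact_force"]); 
    if -F@ry>15 or F[2]>25: print("stop",d); break
im=viewer.read_camera("wrist"); cv2.imwrite("pics/w2.png",im[...,::-1])
for n in("push_face","pad_top"): print(n,find(n,"wrist"))
```

```text
7.92 [634.2 -48.3  62. ] F [-1.6 -1.4  5.4]
8.21 [634.9 -44.7  62. ] F [-0.4 -1.5  5.4]
8.49 [635.7 -40.9  62.1] F [-0.3 -2.7  6.9]
8.78 [636.5 -37.   62.1] F [-0.3 -2.8  6.8]
9.06 [637.3 -33.1  62.1] F [-0.9 -2.5  6.6]
9.34 [638.1 -29.2  62.1] F [-0.4 -2.5  5.5]
9.62 [638.9 -25.2  62.1] F [-0.4 -2.   6.6]
9.91 [639.7 -21.3  62.1] F [-0.  -1.3  6.4]
10.19 [640.5 -17.4  62.1] F [-0.1 -2.7  5.9]
10.47 [641.3 -13.4  62.1] F [ 0.4 -2.6  5.7]
10.76 [642.1  -9.5  62.2] F [ 0.5 -2.   5.4]
push_face [(0.85, array([643.7,  10.9,  87.9]))]
pad_top []
```

Run:
```python
from h import *
f=np.array([638,-26.3,0])
for d in list(range(22,74,4))+list(range(75,140,2)):
    robot.servo_line(f+d*ry+[0,0,61.5],40 if d<74 else 25); o=robot.observe(); F=np.array(o["contact_force"]); 
    if d%8<2 or -F@ry>6: print(d,np.round(o["tcp_pos"],1),np.round([F@ry,F[2]],1),round(o["t"],1))
    if -F@ry>18 or F[2]>25: print("stop",d); break
im=viewer.read_camera("wrist"); cv2.imwrite("pics/w3.png",im[...,::-1])
for n in("push_face","rack"): print(n,find(n,"wrist"))
```

```text
81 [654.3  50.9  62.1] [-4.8  6. ] 15.3
85 [654.6  53.3  61.9] [-6.8  6.6] 15.8
87 [654.8  54.8  61.8] [-7.6  6.6] 16.0
89 [655.2  56.3  61.8] [-8.8  8.4] 16.3
91 [655.4  57.2  61.8] [-8.8  8.4] 16.5
93 [655.6  57.8  61.9] [-12.6  10.1] 16.8
95 [655.8  58.6  62. ] [-15.1  12.5] 17.0
97 [656.1  59.2  62.1] [-16.8  13.9] 17.3
99 [656.6  60.8  62.1] [-18.1  13.7] 17.5
stop 99
push_face [(0.64, array([659.5,  68.6,  89.4]))]
rack []
```

View pics/w3.png

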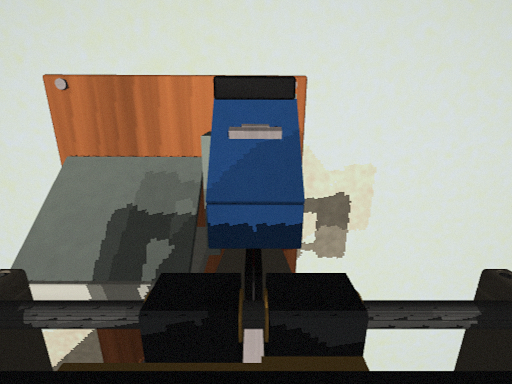

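The blue block at (255,150) now sits against the black end stop at (255,88), and the push force is rising. I'll check that it's firmly home.

Run:
```python
from h import *
f=np.array([638,-26.3,0])
for d in (99,104,109,112):
    robot.servo_line(f+d*ry+[0,0,61.5],30); robot.hold(0.3); o=robot.observe(); F=np.array(o["contact_force"])
    print(d,np.round(o["tcp_pos"],1),np.round([(o["tcp_pos"]-f)@ry,F@ry,F[2]],1),round(o["t"],1))
    if -F@ry>35: break
viewer.read_camera("wrist"); print(find("push_face","wrist"))
im=viewer.read_camera("scene"); cv2.imwrite("pics/s2.png",cv2.resize(im[150:300,150:350,::-1],(800,600)))
print(find("push_face","scene"))
```

```text
99 [656.6  60.8  62.1] [ 89.1 -17.8  15.3] 18.2
104 [656.6  60.8  62.1] [ 89.  -27.8  19.5] 18.8
109 [656.5  60.7  62.2] [ 88.9 -36.7  25.6] 19.4
[]
[(0.94, array([658.2,  70.3,  87.1]))]
```

View pics/s2.png

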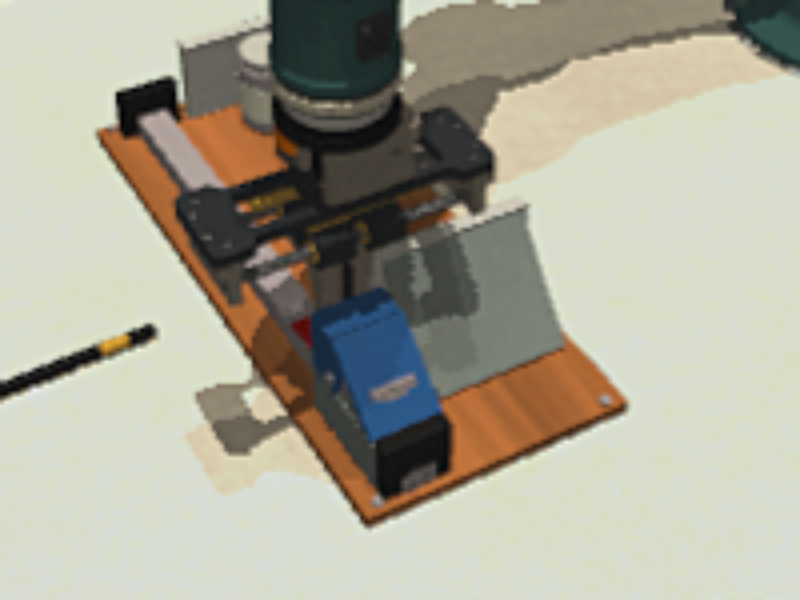

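The carriage at (380,400) is against the end block at (410,455), and 37 N of push gives no further motion, so it's home. I'll relax the push, then lift straight up.

Run:
```python
from h import *
f=np.array([638,-26.3,0])
robot.servo_line(f+90.5*ry+[0,0,61.5],60); st()
robot.servo_line(f+89.5*ry+[0,0,80],50); st()
robot.servo_line(f+80*ry+[0,0,120],90)
robot.servo_line(f+40*ry+[0,0,230],150); st()
im=viewer.read_camera("wrist"); cv2.imwrite("pics/w4.png",im[...,::-1])
print(find("push_face","wrist"),find("pad_top","wrist"))
viewer.read_camera("scene"); print(find("push_face","scene"),find("tin_a","scene"),find("pen","scene"))
```

```text
20.1 [656.6  60.7  62.9] F [ 0.1 -4.4  8.2]
20.62 [654.7  61.5  79.8] F [-0.6 -0.9  2.4]
22.16 [645.   13.2 229. ] F [-0.9  0.5  0.2]
[(0.67, array([657.9,  70.1,  88.2]))] [(0.89, array([648.6,  51.1,  64.9])), (0.45, array([ 523.1, -100.7,   12. ]))]
[(0.78, array([661.9,  70.4,  85.6])), (0.39, array([321.1, 396.4,   2.9]))] [(0.81, array([ 526.3, -100. ,   13.1])), (0.73, array([ 5.698e+02, -8.110e+01,  1.000e-01])), (0.7, array([ 499. , -211.4,   11.5])), (0.6, array([ 515.2, -154.6,   11. ]))] [(0.49, array([778.6, -81.7,  -3.7]))]
```

View pics/w4.png

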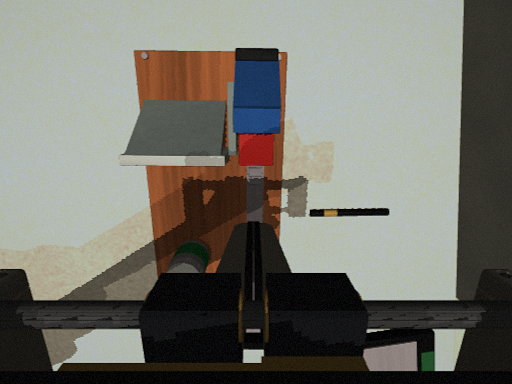

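The blue block at (257,95) is flush with the black end stop at (257,55), the red pad at (256,150) is released, the tins and pen haven't moved, and the gripper is clear.

```bash
python3 -c "
from h import *
robot.hold(0.3); print(robot.job_done())"
```

```text
the job is handed in; nothing more can be done
None
```

The sliding stop is fully home at the far end with the release let go; the tins and pen are where they were, the gripper is clear, and the job was handed in at about 23 s.

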